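# Level a granite surface plate on its stand

### The job

Level the granite plate: lay the spirit level flat on the middle of the plate, pointing straight across it from the side with the two fixed feet to the side with the knobbed levelling foot, and let go of it. Then turn the knob of the levelling foot until the bubble sits between its two lines. Last, press the level firmly down onto the plate to prove that it stays level under load, and finish while still pressing, with the bubble between the lines; leave the other things on the bench as they are.

Things in the scene. Friction and masses are not known exactly. Their poses are not given: they have to be found in the camera images.
- plate_mid (a point): centre of the top of the dark granite plate, 300 x 200 x 50 mm, top 87 mm above the bench, on a grey tube stand. x along its length, y across its width, z up. It rests on two fixed feet under its +y long side and on the levelling foot at the middle of its -y long side, and tips only about the fixed feet. At the start the levelling-foot side is low, by too little to see
- knob_mid (a point): centre of the round black fluted knob, 41 mm across, 27 mm high, on the upright spindle of the levelling foot, 55 mm outside the plate's -y side, 27 mm above its top. It turns stiffly (0.1 N m) and stays where left, at one height. Clockwise from above raises this side, 2.65 mrad per radian of knob; from the start it needs about 0.3 to 0.5 of a turn clockwise, mostly in two grasps
- level_mid (a point): centre of the spirit level, an aluminium bar 150 mm long (x), 30 wide (y), 38 high (z), flat below and on top, 0.42 kg; it starts flat on the bench on the plate's +y side. In a 60 mm window in the middle of its top lies the yellow-green vial, along x, with two black lines 19 mm apart; its bubble is white and 14 mm long. Solid end blocks 45 mm long on both sides of the window
- bubble (a joint): the level's reading: distance in m of the bubble's middle from the vial's middle, positive towards the level's +x end, at most 0.0145. It runs to the higher end, 1 mm per milliradian of tilt (2.65 mm per radian of knob), and takes 2 s to come to rest. Between the lines means within 0.0025
- spray: bystander: upright spray can, 52 mm diameter, about 160 mm high; origin at the centre of its underside
- mug: bystander: white mug, 82 mm diameter, 95 mm high, with a handle; origin at the centre of its underside
- wrench: bystander: steel wrench 190 mm long lying on the bench; origin at its middle, on the bench
- tray: bystander: steel tray 110 x 160 x 35 mm with sockets in it; origin at the centre of its underside
There are look-alikes about, which are no part of the job. There is more than one size of the part that bears level_mid; the job needs the middle-sized.

How it is judged (in metres and radians):
On the way, in this order (a step that is already met when the one before it is completed fails the run):
1. the level lies flat across the middle of the still tilted plate, let go (x of level_mid in the frame of plate_mid between -0.09 and 0.09 m and y of level_mid in the frame of plate_mid between -0.03 and 0.03 m and z of level_mid in the frame of plate_mid between 0.016 and 0.022 m and angle between the x axis of level_mid and the y axis of plate_mid, either way round below 0.17 rad and angle between level_mid's own z axis and vertical below 0.1 rad and contact force between the fingers and level below 0.1 N and angle between plate_mid's own z axis and vertical above 0.0039 rad), for 0.2 s.
2. with the level lying on it, the plate is turned level and the bubble rests between its lines (x of level_mid in the frame of plate_mid between -0.09 and 0.09 m and y of level_mid in the frame of plate_mid between -0.03 and 0.03 m and z of level_mid in the frame of plate_mid between 0.016 and 0.022 m and angle between the x axis of level_mid and the y axis of plate_mid, either way round below 0.17 rad and angle between level_mid's own z axis and vertical below 0.1 rad and value of joint bubble between -0.0025 and 0.0025 m and angle between plate_mid's own z axis and vertical below 0.0035 rad), for 0.3 s.
At the end, for the whole second after the job is handed in: level on the plate, its middle within 30 mm (plate y) and 90 mm (plate x) of the plate's, within 0.17 rad of the plate's y axis; bubble within 2.5 mm of centre, plate within 3.5 mrad of level; fingers still pressing, so that the level bears on the plate with over 7.5 N (4 N is its weight), at rest (all of step 2 and contact force between the fingers and level above 2 N and contact force between level and plate above 7.5 N and linear speed of level below 0.01 m/s); the arm keeps its last pose, push and grip.
It fails at once if a bystander is pushed more than 20 mm or knocked over (distance of any of spray, mug, wrench, tray from where it was at the start of the episode above 0.02 m or angle between any of spray, mug's own z axis and vertical above 0.4 rad).
It also fails if it takes over 72 s, if anything falls off the work surface, if the arm or the gripper's body presses on something with over 40 N, if the wrist force passes 120 N, or if a joint passes its speed limit or range.

### The arm

A 6-joint arm with a two-finger parallel gripper is mounted at the origin on the work surface. World frame = base frame: x ahead of the robot, y to its left, z up, the work surface at z = 0. Lengths are in mm, angles in rad, forces in N, time in s.
With the tool pointing down it reaches from about 350 to 975 mm from the base axis. Payload 4.9 kg.
Tool frame: the origin (TCP) lies midway between the tips of the shut fingers; the grasp point (between the pads) lies manip.grasp_offset behind it (manip.grasp_offset is the distance from the TCP to the grasp point, in mm); z points along the fingers, y is the line along which they close (so a half turn about z gives the same grasp; the last joint's range is limited). The gripper opens to 85 mm and grips with 20 to 120 N. Pads are 22 mm wide; open, the fingers measure 114 mm over their backs; the gripper's body (76 mm by 85 mm) begins 54 mm behind the grasp point. The pads swing forward as they close: fully open they stand 13 mm farther back than shut.
Start: joints at [1.001, 0.053, 1.613, -0, 1.476, -0.119], TCP at [272.291, 562.547, 231.304] pointing down, gripper open.
Joint ranges: [-3.01, 3.01], [-1.01, 2.22], [0.06, 2.58], [-1.02, 4.17], [0.09, 2.62], [-3.14, 3.14]. Speed limits (rad/s): [2.57, 2.57, 3.14, 3.14, 3.14, 3.14].

### API

Orientations are given as a unit quaternion [x, y, z, w].
In Python, from bench import manip gives the robot as it stands. Calls block until the motion is done:
- manip.movep(position, orientation): joint-space move of the TCP to a pose.
- manip.move_linear(position, frame=None, v=150, threshold=None): straight line of the TCP; frame=None keeps the orientation; v is the mean speed in mm/s. With threshold (N) it stops when the force on the tool has changed by that much, and returns True; else False.
- manip.move_j(angles): joint-space move.
- manip.ungrasp() and manip.gripper_close(): open the fingers fully, or close them until they stop; the grip force is fixed at half the most.
- manip.dwell(seconds).
- manip.solve_ik(position, orientation): joint angles nearest the present ones, or None.
- manip.camera(name): name is "side" or "top"; returns the picture (400x640x3 uint8, red, green, blue); there is no depth.
- manip.camera_model(name): a dict with "fx", "fy", "cx", "cy" (pixels), "D" ([k1, k2, p1, p2, k3] as OpenCV has them; the pictures are not rectified), "rvec" (rotation vector, rad) and "tvec" (3), from world to camera coordinates, as OpenCV has them. Camera axes: x right, y down, z forward; pixel columns grow to the right and rows downward; lengths in mm; the calibration is good to about 2 mm. A picture is of the moment at which its call begins. camera_model takes no time and is no camera call.
A pose or a line that the arm cannot do raises manip.PlanningError and nothing moves.
- manip.hand_in(): hands the job in; it is judged then, once.
Readings, each from a call of its own:
- manip.current_t(): time.
- manip.current_joints(): joint angles.
- manip.current_joint_vel(): joint speeds.
- manip.current_effort(): joint torques, N m.
- manip.current_eef_pos(): TCP position.
- manip.current_eef_rot(): TCP orientation.
- manip.current_ft_force(): force on the tool from outside, world axes, zero at the start.
- manip.current_torque(): the same for the moment, N m.
- manip.current_opening(): finger opening in mm.
- manip.current_grip_force(): force on a finger pad.
Only numpy, scipy, OpenCV 4.12 (cv2) and the standard library are available. Lean on these libraries where they do the work, as an engineer would, in place of code of your own. Each camera call takes 0.05 s, during which the arm holds its last target. There are 200 camera calls.

## Working session

There is one attempt and no reset: what is moved stays moved. The work goes in short steps, each a Python script; the robot and the scene stay as the last script left them, time stands still between calls to the robot, and variables do not carry over. Pictures are saved under pics/ and viewed, at most 10 in all, crops included, and the job is handed in when it is done.

```bash
ls; mkdir -p pics
python3 - <<'E'
from bench import manip
import cv2
for n in("side","top"):
    im=manip.camera(n); cv2.imwrite(f"pics/{n}0.png",im[:,:,::-1]); m=manip.camera_model(n); print(n,m)
print(manip.grasp_offset,manip.current_eef_rot(),manip.current_t())
E
```

```text
pics
side {'fx': 480.3876258821274, 'fy': 480.3876258821274, 'cx': 322.17011493910553, 'cy': 195.71242088087752, 'D': array([0.00200887, 0.        , 0.        , 0.        , 0.        ]), 'rvec': array([ 2.37480229, -0.10236754,  0.03147304]), 'tvec': array([-513.44657805,   73.96695568, 1769.26268614])}
top {'fx': 475.53996253504306, 'fy': 475.53996253504306, 'cx': 327.4901581339011, 'cy': 200.0846378878665, 'D': array([0.01479455, 0.        , 0.        , 0.        , 0.        ]), 'rvec': array([ 2.15761515, -2.13521771,  0.1665515 ]), 'tvec': array([ -31.29358005,  526.56317503, 1460.97910926])}
18.700000000000003 [ 2.23515181e-01  9.74699973e-01 -9.05871923e-04 -3.23911187e-04] 0.1
```

View pics/top0.png

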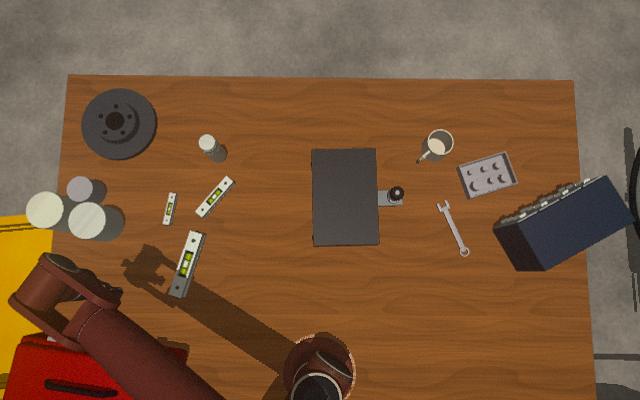

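View pics/side0.png

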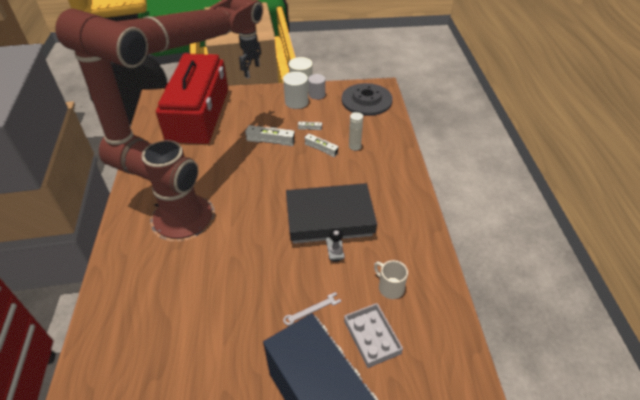

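Top view: image up is world +x and image left is +y. Three levels are candidates: small (170,208), about 33 px; middle (215,197), about 53 px; large (187,264), about 70 px. At about 3 mm/px, the 150 mm bar is the one at (215,197). The plate is at (345,197), the knob at (396,194), the spray can at (210,145), the mug at (438,145), the wrench at (452,228) and the tray at (487,175).

```bash
cat > h.py <<'E'
import numpy as np, cv2
from scipy.spatial.transform import Rotation as R
from bench import manip
def ray(n,p):
    m=manip.camera_model(n); K=np.array([[m['fx'],0,m['cx']],[0,m['fy'],m['cy']],[0,0,1.]])
    u=cv2.undistortPoints(np.array([[p]],float),K,m['D'])[0,0]; Rm=cv2.Rodrigues(m['rvec'])[0]
    d=Rm.T@np.array([u[0],u[1],1]); return -Rm.T@m['tvec'],d/np.linalg.norm(d)
def onz(n,p,z):
    c,d=ray(n,p); return c+d*(z-c[2])/d[2]
def tri(pt,ps):
    (a,d),(b,e)=ray('top',pt),ray('side',ps)
    s=np.linalg.lstsq(np.c_[d,-e],b-a,rcond=None)[0]; p,q=a+s[0]*d,b+s[1]*e
    return (p+q)/2,np.linalg.norm(p-q)
def proj(n,P):
    m=manip.camera_model(n); K=np.array([[m['fx'],0,m['cx']],[0,m['fy'],m['cy']],[0,0,1.]])
    return cv2.projectPoints(np.array(P,float).reshape(-1,3),m['rvec'],m['tvec'],K,m['D'])[0][:,0]
def vial(im,box):  # yellow-green blobs in box: centre of window
    x0,y0,x1,y1=box; hsv=cv2.cvtColor(im[y0:y1,x0:x1],cv2.COLOR_RGB2HSV)
    m=cv2.inRange(hsv,(26,110,60),(50,255,255)); return m
E
python3 - <<'E'
from h import *
T=manip.camera('top');S=manip.camera('side')
c=lambda im,x0,y0,x1,y1,k:cv2.resize(im[y0:y1,x0:x1],None,fx=k,fy=k,interpolation=cv2.INTER_CUBIC)
a=c(T,150,165,250,305,3);b=c(S,240,115,345,160,4)
d=c(T,375,175,415,215,7);e=c(S,315,220,355,270,7)
W=np.zeros((600,800,3),np.uint8)
W[:420,:300]=a;W[420:600,:420]=b;W[:280,310:590]=d;W[284:584-0,510:790]=e[:300]
cv2.imwrite('pics/crop1.png',W[:,:,::-1])
for n,im,box in(('top',T,(150,165,250,305)),('side',S,(240,115,345,160))):
    m=vial(im,box);k,l,s,ce=cv2.connectedComponentsWithStats(cv2.dilate(m,np.ones((3,3)))); 
    for i in range(1,k): print(n,'vial',s[i],ce[i]+np.array(box[:2]))
    x0,y0,x1,y1=box;hs=cv2.cvtColor(im[y0:y1,x0:x1],cv2.COLOR_RGB2HSV)
    w=((hs[:,:,1]<60)&(hs[:,:,2]>110)).astype(np.uint8)*255
    w=cv2.morphologyEx(w|m,cv2.MORPH_CLOSE,np.ones((5,5)))
    for ct in cv2.findContours(w,0,2)[0]:
        if cv2.contourArea(ct)>40: r=cv2.minAreaRect(ct);print(n,'bar',np.array(r[0])+box[:2],r[1:],(cv2.boxPoints(r)+box[:2]).round(1).tolist())
for n,im,box in(('top',T,(295,135,383,260)),('side',S,(275,175,390,250))):
    x0,y0,x1,y1=box;hs=cv2.cvtColor(im[y0:y1,x0:x1],cv2.COLOR_RGB2HSV)
    w=((hs[:,:,1]<70)&(hs[:,:,2]<90)).astype(np.uint8)*255
    w=cv2.morphologyEx(w,cv2.MORPH_OPEN,np.ones((7,7)))
    ct=max(cv2.findContours(w,0,2)[0],key=cv2.contourArea)
    print(n,'plate',(cv2.approxPolyDP(ct,6,True)[:,0]+box[:2]).tolist(),cv2.minAreaRect(ct))
E
```

```text
top vial [ 57  24  15  16 119] [214.11764706 196.42857143]
top vial [17 37  6  6 32] [169.65625 204.5625 ]
top vial [16 44  5  6 29] [167.93103448 211.5862069 ]
top vial [ 29  87  15  24 190] [185.94210526 263.34210526]
top bar [187.29052734 261.17933655] ((16.63260269165039, 62.37895965576172), 20.376436233520508) [[168.6, 287.5], [190.4, 229.0], [205.9, 234.8], [184.2, 293.3]]
top bar [168.96029091 208.38267136] ((6.457860946655273, 32.62919235229492), 12.26477336883545) [[162.3, 223.6], [169.3, 191.8], [175.6, 193.1], [168.6, 225.0]]
top bar [214.65044403 196.75663567] ((11.759011268615723, 48.25897979736328), 41.18592834472656) [[194.3, 211.0], [226.1, 174.7], [235.0, 182.5], [203.2, 218.8]]
side bar [320.06896973 144.17241669] ((34.13967514038086, 11.292354583740234), 23.198591232299805) [[302.2, 142.6], [306.6, 132.3], [338.0, 145.7], [333.5, 156.1]]
side bar [269.29170036 134.4476223 ] ((47.29215621948242, 15.868135452270508), 6.519801616668701) [[244.9, 139.6], [246.7, 123.9], [293.7, 129.2], [291.9, 145.0]]
side bar [309.5 125.5] ((7.0, 23.0), 90.0) [[298.0, 122.0], [321.0, 122.0], [321.0, 129.0], [298.0, 129.0]]
top plate [[312, 150], [314, 245], [378, 243], [374, 149]] ((49.83583068847656, 61.80649948120117), (95.8775634765625, 65.2038803100586), 88.97696685791016)
side plate [[366, 185], [287, 191], [293, 242], [332, 237], [335, 229], [339, 237], [371, 235]] ((56.22132110595703, 37.934425354003906), (52.7823371887207, 85.91841888427734), 84.80557250976562)
```

View pics/crop1.png

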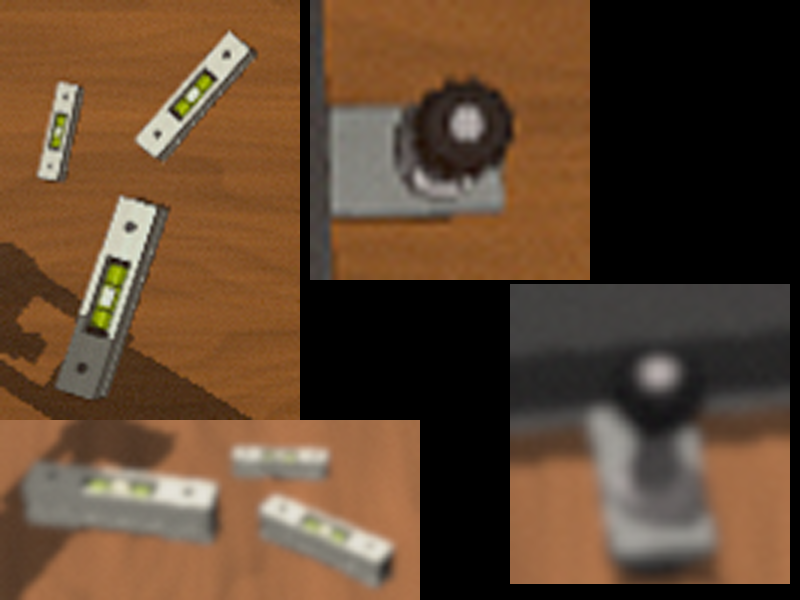

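The crop confirms it: three levels in different sizes, and the middle one has its vial centre at top (214.5,196.6) and side (321.7,142). The knob's white cap is at top (397.4,192.4) and side (336.1,232.6).

Run:
```python
from h import *
np.set_printoptions(precision=1,suppress=True)
print('vial',tri((214.5,196.6),(321.7,142)))
print('cap',tri((397.4,192.4),(336.1,232.6)))
print('corners',tri((312,149.5),(367,184.5)),tri((313.5,245.5),(286.5,191)))
b=[onz('top',p,38) for p in [[194.3, 211.0], [226.1, 174.7], [235.0, 182.5], [203.2, 218.8]]]
print('barlen',np.linalg.norm(b[0]-b[1]),np.linalg.norm(b[1]-b[2]),np.mean(b,0),np.arctan2(*(b[1]-b[0])[1::-1]))
S=manip.camera('side');T=manip.camera('top')
# plate outline in the top view, at z=87
hs=cv2.cvtColor(T,cv2.COLOR_RGB2HSV);w=((hs[:,:,1]<70)&(hs[:,:,2]<95)).astype(np.uint8)*255
w[:,:300]=0;w[:,392:]=0;w=cv2.morphologyEx(w,cv2.MORPH_OPEN,np.ones((9,9)))
ct=max(cv2.findContours(w,0,2)[0],key=cv2.contourArea);r=cv2.boxPoints(cv2.minAreaRect(ct));print(r.tolist())
p=[onz('top',q,87) for q in r];print(np.array(p),np.mean(p,0));print([np.linalg.norm(p[i]-p[i-1]) for i in range(4)])
# white cap
def cap(im,box):
    x0,y0,x1,y1=box;g=im[y0:y1,x0:x1].min(2).astype(float);_,_,_,mx=cv2.minMaxLoc(g);return mx[0]+x0,mx[1]+y0,g.max()
print(cap(T,(390,185,405,198)),cap(S,(330,228,343,238)))
for y in range(179,205): print(y,''.join('%4d'%T[y,x].max() for x in range(384,408)))
a=cv2.resize(S[175:255,275:395],None,fx=6,fy=6,interpolation=cv2.INTER_CUBIC);cv2.imwrite('pics/plateS.png',a[:,:,::-1])
```

```text
vial (array([538.1, 332. ,  34.1]), np.float64(6.381056918418053))
cap (array([ 540.4, -233.3,  126.6]), np.float64(2.447563287188922))
corners (array([682. ,  24.5,  76.5]), np.float64(2.6711597031550633)) (array([384.3,  15.6,  78.6]), np.float64(5.742417338183069))
barlen 150.69304176544063 38.33856416218168 [534.2 329.9  38. ] -0.679333324522992
[[311.38385009765625, 149.4931640625], [376.57733154296875, 148.3289794921875], [378.28851318359375, 244.15554809570312], [313.09503173828125, 245.31973266601562]]
[[ 677.9   26.    87. ]
 [ 683.9 -176.4   87. ]
 [ 387.1 -180.    87. ]
 [ 381.6   16.4   87. ]] [532.6 -78.5  87. ]
[np.float64(296.4831596770095), np.float64(202.4793123785591), np.float64(296.8534406696477), np.float64(196.44015604156252)]
(396, 193, np.float64(168.0)) (336, 232, np.float64(168.0))
179  137 133 138 141 142 143 142 142 141 144 144 144 142 142 141 141 147 139 139 140 137 137 138 140
180  138 131 134 135 134 134 134 140 137 141 142 143 143 138 141 139 142 140 142 141 140 137 137 136
181  133 137 137 132 132 132 133 135 132 134 133 140 135 134 138 137 139 141 14
[... 1644 characters left out ...]
36 134 135  86 107  90  71  41  45  46  42  44  47  44  41  44  63  57  96 146 141 143 141 141
199  134 131 134 112 105  88 142  77  58  47  38  43  41  41  38  64 115 108 121 142 137 141 138 143
200  130 132 134 133  77  84 187 136  79  71  48  60  65 115  74 115 145 143 124 144 143 139 137 140
201  132 133 131 134 118  76 152 165 138 134 132 138  99 157 120 139 137 138 128 145 141 146 142 145
202  134 133 133 131 136 100 108 121 150 146 152 155 124 122 137 138 138 139 133 146 147 151 148 147
203  137 135 136 131 135 134 125 114 101 104 112 114 137 141 139 140 139 141 131 149 142 149 144 146
204  137 137 137 135 134 136 136 139 134 127 126 127 122 122 124 121 122 119 125 147 146 138 140 137
```

View pics/plateS.png

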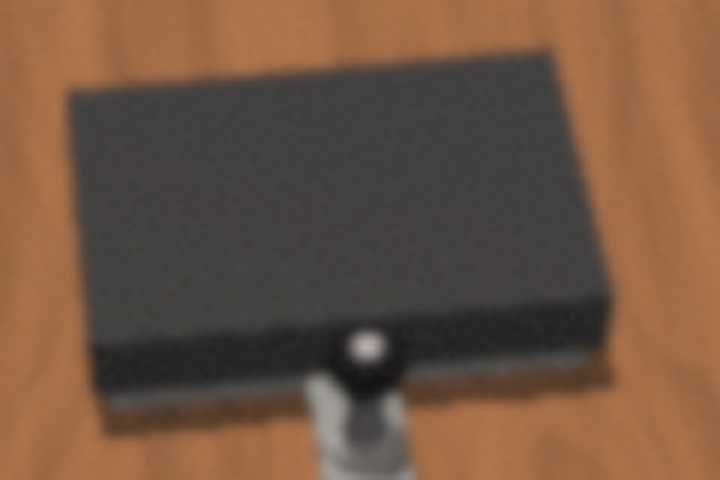

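The side view shows the plate's top corners at (286.7,190.3), (366.7,183.7), (376.5,224.5) and (290.7,232.2). The cap's measured height of 127 mm matches the text. Next I compute the final poses and check IK.

```bash
cat >> h.py <<'E'
def down(a): return R.from_matrix(R.from_euler('z',a).as_matrix()@np.diag([1,-1,-1])).as_quat()
E
python3 - <<'E'
from h import *
np.set_printoptions(precision=3,suppress=True)
for n in('top','side'): print(n,'cam at',ray(n,(320,200))[0])
t=[(311.4,149.5),(376.6,148.3),(378.3,244.2),(313.1,245.3)]; s=[(366.7,183.7),(376.5,224.5),(290.7,232.2),(286.7,190.3)]
P=[tri(a,b) for a,b in zip(t,s)]
for p in P: print(p)
print(np.mean([p[0] for p in P],0))
print('cap on 128',onz('top',(397,192.2),128),onz('side',(336.1,232.6),128))
for z in(30,34,38): print('vial',z,onz('top',(214.5,196.6),z),onz('side',(321.7,142),z))
for p,a,q in(([536,331,5],2.462,0),([536,331,90],2.462,0),([532.6,-78.5,90],1.595,0),([532.6,-78.5,180],1.595,0),([538,-233,96],3.06,0)):
    j=manip.solve_ik(p,down(a)); print(p,j)
E
```

```text
top cam at [ 303.706  -18.521 1523.196]
side cam at [  423.434 -1211.085  1324.147]
(array([681.146,  26.251,  79.045]), np.float64(2.3502499650966313))
(array([ 684.791, -176.634,   85.477]), np.float64(0.7098819478980524))
(array([ 391.226, -180.457,   80.202]), np.float64(7.753681644512173))
(array([385.028,  16.795,  80.932]), np.float64(6.1829313945649345))
[535.548 -78.511  81.414]
cap on 128 [ 539.533 -231.997  128.   ] [ 541.503 -234.246  128.   ]
vial 30 [535.546 332.582  30.   ] [541.693 337.712  30.   ]
vial 34 [534.925 331.641  34.   ] [541.327 332.925  34.   ]
vial 38 [534.304 330.701  38.   ] [540.962 328.138  38.   ]
[536, 331, 5] [ 0.435  0.297  1.743 -0.     1.101 -0.456]
[536, 331, 90] [ 0.435  0.187  1.713 -0.     1.242 -0.456]
[532.6, -78.5, 90] [-0.285 -0.022  1.935 -0.     1.229 -0.309]
[532.6, -78.5, 180] [-0.285 -0.118  1.866 -0.     1.393 -0.309]
[538, -233, 96] [-0.536  0.083  1.817 -0.     1.242 -2.025]
```

Run:
```python
from h import *
np.set_printoptions(precision=2,suppress=True)
q=down(2.462)
manip.movep([536,331,90],q); print(manip.current_t(),manip.current_ft_force())
print(manip.move_linear([536,331,6],threshold=8),manip.current_eef_pos(),manip.current_t())
manip.gripper_close(); print(manip.current_opening(),manip.current_grip_force(),manip.current_t(),manip.current_eef_pos())
manip.move_linear([536,331,150]); print(manip.current_opening(),manip.current_ft_force(),manip.current_t())
T=manip.camera('top');S=manip.camera('side')
p=proj('top',[536,331,150])[0].astype(int);s=proj('side',[536,331,150])[0].astype(int)
c=lambda im,p:cv2.resize(im[p[1]-40:p[1]+40,p[0]-45:p[0]+45],None,fx=4,fy=4)
cv2.imwrite('pics/lift.png',np.hstack([c(T,p),c(S,s)])[:,:,::-1])
```

```text
1.7083 [-0.09 -0.47  1.02]
False [536.52 331.6    6.82] 2.4167
29.289581554371292 60.435184836387634 2.9667 [537.41 331.89   7.58]
29.067380580962222 [-0.08  0.04 -5.42] 4.075
```

View pics/lift.png

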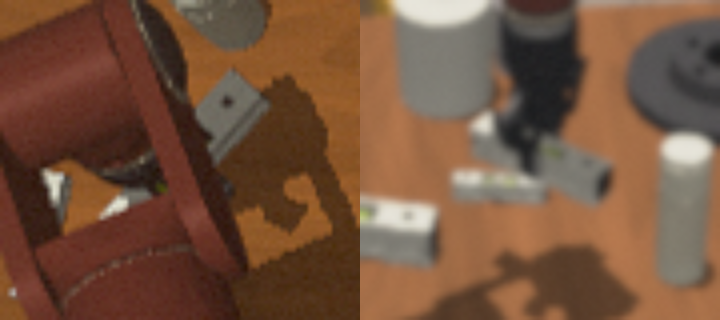

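The level is held near its middle and flat (side view around (545,150) in the crop). Next I place it.

Run:
```python
from h import *
np.set_printoptions(precision=2,suppress=True)
q=down(1.596)
manip.movep([534,-77,150],q); print(manip.current_t(),manip.current_ft_force())
manip.move_linear([534,-77,100]); print(manip.current_ft_force())
print(manip.move_linear([534,-77,90],v=25,threshold=3),manip.current_eef_pos(),manip.current_ft_force(),manip.current_t())
manip.ungrasp(); print(manip.current_opening(),manip.current_eef_pos())
manip.move_linear([534,-77,190],v=200)
manip.movep([538,-233,165],down(3.06)); print(manip.current_t(),manip.current_joints(),manip.current_eef_pos())
manip.dwell(0.5)
T=manip.camera('top');S=manip.camera('side')
p=proj('top',[534,-120,125])[0].astype(int);s=proj('side',[534,-120,125])[0].astype(int)
c=lambda im,p:cv2.resize(im[p[1]-50:p[1]+50,p[0]-50:p[0]+50],None,fx=4,fy=4,interpolation=cv2.INTER_CUBIC)
cv2.imwrite('pics/placed.png',np.hstack([c(T,p),c(S,s)])[:,:,::-1]);print(p,s)
```

```text
5.6833 [-0.3   0.25 -4.55]
[ 0.11 -0.94 -4.48]
True [535.51 -77.37  94.17] [ 1.51 -0.82  4.2 ] 6.525
85.42289598918256 [532.96 -76.61  90.95]
9.275 [-0.54  0.01  1.77  0.    1.36 -2.02] [ 537.67 -232.57  164.17]
[359 193] [330 207]
```

View pics/placed.png

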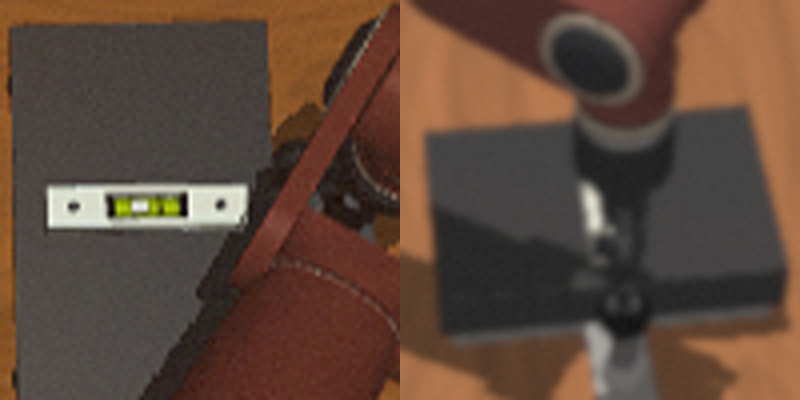

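The level lies across the middle of the plate, and the top camera sees the vial with the arm at the knob. The bubble is about 2 px left of centre, towards the high +y side. I measure it at sub-pixel level.

```bash
cat >> h.py <<'E'
def prof(n=8):
    im=np.mean([manip.camera('top').astype(float) for _ in range(n)],0)
    g=im[192:197,320:372].mean(0); return im,g
E
python3 - <<'E'
from h import *
np.set_printoptions(precision=0,suppress=True,linewidth=250)
im,g=prof()
for r in range(188,201): print(r,im[r,316:374,2].round().astype(int))
print(im[192:197,330:360].mean(0).T)
E
```

```text
188 [64 66 66 66 62 60 60 60 59 62 58 60 57 57 58 56 58 57 56 59 57 57 60 59 59 58 59 76 75 75 76 76 76 73 74 74 76 76 76 75 58 58 59 60 59 58 61 59 58 58 56 71 70 73 72 62 65 31]
189 [ 65  64  66  64  76 124 123 122 124 125 126 125 160 158 152 152 153 152 152 146 146 147 148 146 146 145 146 156 157 156 156 156 156 156 155 156 156 156 156 157 144 146 144 145 146 146 147 146 148 145 144 153 154 157 138  59  66  31]
190 [ 65  67  68  62  98 196 190 190 191 192 193 192 222 220 216 214 215 216 219 192 188 188 187 188 187 187 188 184 185 185 186 186 185 186 185 184 184 186 177 174 212 209 207 206 207 209 208 206 208 207 208 206 204 208 185  56  54  34]
191 [ 67  66  65  63  98 214 206 205 205 205 208 206 203 203 204 202 204 204 210 135 108 123 121 124 122 111 116 118 118 119 120 123 106 114 118 132 114 117  76  74 213 204 204 203 203 204 204 204 206 205 203 202 201 206 178  56  29  31]
192 [ 65  67  67  64  79 217 207 204 204 207 209 193 205 204 204 205 204 205 208  99  26  69  67  68  68  26  75  80  78  83  59  64  26  57  67  98  50  58  21  30 215 206 203 201 202 204 207 180 166 191 2
[... 1695 characters left out ...]
7]
200 [ 69  69  69  69  43  61  56  61  63  62  62  64  66  64  65  64  66  59  64  63  58  59  67  68  72  72  70  71  71  75  75  77  75  76  76  75  74  73  97 134 103 104 105  83  84  83  84  78  78  77  71  72  67  72  30  30  31  42]
[[217. 217. 217. 217. 223. 146.  34.  58. 142. 139. 138. 122. 156. 163. 163. 164. 123. 140. 103.  85. 140. 144. 140. 109.  33.  36. 230. 219. 215. 216.]
 [221. 220. 220. 221. 227. 147.  23.  55. 162. 156. 156. 137. 158. 168. 169. 168. 136. 158. 114.  92. 158. 162. 159. 121.  23.  29. 234. 222. 220. 219.]
 [203. 203. 202. 203. 209. 136.  22.  35.  16.  18.  17.  22. 148. 135. 132. 134.  31.  14.  15.  24.  17.  23.  12.  26.  27.  27. 218. 204. 201. 201.]]
```

The window runs 335.2–355.5 px and the bubble's outline 341–346 px. That puts the bubble about 1.85 px (≈5.5 mm) off, so roughly 2 rad is needed. I grasp the knob, turn 1.9 rad and re-read.

```bash
cat >> h.py <<'E'
def show():
    im,g=prof(8)
    print('R',im[192:197,335:358].mean(0)[:,0].round().astype(int)); print('B',im[192:197,335:358].mean(0)[:,2].round().astype(int)); return im
E
python3 - <<'E'
from h import *
np.set_printoptions(precision=2,suppress=True,linewidth=200)
q=down(3.06); p=[540,-233,97]
manip.movep([540,-233,150],q)
print(manip.move_linear(p,v=100,threshold=8),manip.current_eef_pos(),manip.current_t())
manip.gripper_close(); print(manip.current_opening(),manip.current_grip_force(),manip.current_eef_pos(),manip.current_ft_force())
j=np.array(manip.solve_ik(p,q)); j0=j[5]
for k in (0.95,1.9):
    j[5]=j0+k; manip.move_j(list(j)); print(manip.current_t(),manip.current_joints()[5],manip.current_torque(),manip.current_ft_force(),manip.current_opening())
manip.dwell(2.2); show(); print(manip.current_t(),manip.current_eef_pos(),manip.current_ft_force())
E
```

```text
False [ 540.23 -233.13   97.24] 11.2083
38.01558319499024 60.12704939581454 [ 540.55 -231.53   98.41] [-2.5   5.82  6.38]
12.6167 -1.0728451190353112 [ 1.47 -0.18 -0.11] [-0.25  8.11  6.13] 38.29034910526653
13.525 -0.12282616120435169 [ 1.21 -0.77 -0.02] [3.65 9.44 3.86] 38.07111281026609
R [ 79  37  88 142 138 138 104 107 151 166 172 173 162  87 122 144 137 141  84  34  56 228 218]
B [ 70  26  37  18  19  18  18  21 100 141 137 138 123  16  32  24  12  12  32  26  48 214 204]
16.125 [ 541.93 -230.8    98.44] [1.96 9.55 3.44]
```

Between the lines (341.5 and 348.2) the bubble now spans 342.8–347.4, so it is centred to about 0.1 px while held. I release and recheck.

Run:
```python
from h import *
np.set_printoptions(precision=2,suppress=True,linewidth=200)
manip.ungrasp(); p=manip.current_eef_pos(); print(p)
manip.move_linear([p[0],p[1],165]); manip.dwell(2.2); im=show(); print(manip.current_t(),manip.current_eef_pos(),manip.current_ft_force())
c=cv2.resize(np.clip(im,0,255).astype(np.uint8)[170:220,310:400],None,fx=8,fy=8,interpolation=cv2.INTER_CUBIC)
cv2.imwrite('pics/level2.png',c[:,:,::-1])
```

```text
[ 539.87 -233.21   96.94]
R [ 79  36  89 142 139 139 104 107 152 167 172 173 172  86 121 144 137 141  84  32  56 228 218]
B [ 70  26  37  19  20  19  19  21 100 142 138 138 138  15  31  24  13  13  31  26  48 215 205]
19.85 [ 539.85 -233.23  164.99] [-0.23 -0.   -0.78]
```

View pics/level2.png

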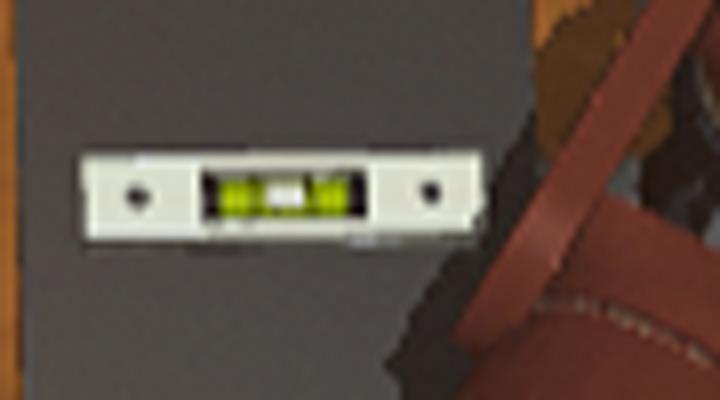

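The picture shows the bubble centred between its lines with the knob released. The offset is about +0.1 px (0.3 mm). Next I press on the +y end block, beside the fixed feet.

Run:
```python
from h import *
np.set_printoptions(precision=2,suppress=True,linewidth=200)
c=onz('top',(345.2,194.2),125); print('level',c)
u=np.array([-np.sin(.025),np.cos(.025)]); x,y=c[:2]+52*u; q=down(1.596)
manip.gripper_close()
manip.movep([x,y,170],q); manip.move_linear([x,y,138]); f0=manip.current_ft_force()
print(f0,manip.current_t())
print(manip.move_linear([x,y,118],v=12,threshold=8),manip.current_eef_pos(),manip.current_ft_force(),manip.current_t())
manip.dwell(2.2); print(manip.current_eef_pos(),manip.current_ft_force(),manip.current_grip_force(),manip.current_t())
im=show()
k=lambda a:cv2.resize(np.clip(a,0,255).astype(np.uint8),None,fx=4,fy=4,interpolation=cv2.INTER_CUBIC)
S=manip.camera('side')
cv2.imwrite('pics/press.png',np.hstack([k(im[145:245,300:400]),k(S[160:260,280:380])])[:,:,::-1])
```

```text
level [532.3  -77.97 125.  ]
[-0.07 -0.59 -0.65] 21.825
True [530.94 -25.96 125.04] [-0.78  0.62  4.  ] 22.9
[530.94 -25.96 125.01] [-0.04  0.31  4.65] 2.6811982691287994 25.1
R [ 65  65  58  58  64  71  65  83  91 102 100 100 100 100 105  78  99 130  80  35  56 222 213]
B [ 32  33  25  25  25  22  23  20  35  38  38  38  38  38  38  38  16   5  23  25  46 209 199]
```

View pics/press.png

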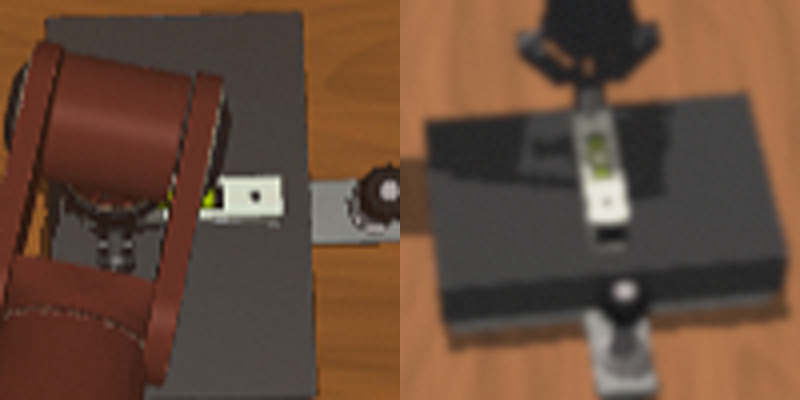

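The fingers press the +y end block with about 5 N. The top view of the vial is partly hidden, but the side view shows it with the bubble near its middle. I press a bit firmer and read the bubble in the side view.

Run:
```python
from h import *
np.set_printoptions(precision=2,suppress=True,linewidth=200)
p=manip.current_eef_pos()
for k in range(8):
    manip.move_linear([p[0],p[1],p[2]-0.4*(k+1)],v=5); manip.dwell(.2); f=manip.current_ft_force(); print(k,f,manip.current_eef_pos()[2])
    if f[2]>9.5: break
manip.dwell(2.2); print(manip.current_ft_force(),manip.current_eef_pos(),manip.current_joint_vel(),manip.current_t())
S=np.mean([manip.camera('side').astype(float) for _ in range(8)],0)
L=proj('side',[[532.3-.025*d,-77.97+d,119] for d in(-30,-9.5,0,9.5,30)]);print(L)
for r in range(186,214): print(r,S[r,326:336].round().astype(int)[:,2], S[r,326:336].round().astype(int)[:,0])
cv2.imwrite('pics/press2.png',cv2.resize(np.clip(S[180:225,305:355],0,255).astype(np.uint8),None,fx=12,fy=12,interpolation=cv2.INTER_CUBIC)[:,:,::-1])
```

```text
0 [-1.05  0.95  5.38] 125.04820130515398
1 [-3.09  0.54  7.15] 125.03169845527768
2 [-3.86  0.02  8.72] 125.02422260551374
3 [-4.91  0.99 10.71] 124.9984229566212
[-5.67  0.61 11.42] [531.05 -25.96 124.98] [-0. -0.  0.  0. -0.  0.] 29.5917
[[329.77 205.86]
 [329.06 201.49]
 [328.73 199.5 ]
 [328.41 197.52]
 [327.72 193.29]]
186 [77 74 71 69 66 67 65 56 50 49] [81 78 75 73 74 85 92 89 84 82]
187 [79 75 76 80 83 83 75 58 50 48] [83 79 80 85 89 92 85 69 59 57]
188 [ 85  81  85  97 103 102  88  67  54  52] [ 90  85  91 104 112 110  95  71  56  54]
189 [ 96  93  99 109 115 113  96  70  52  49] [104 100 106 118 125 122 104  75  55  50]
190 [111 110 111 116 120 116  99  71  48  43] [121 119 120 127 130 126 108  77  50  44]
191 [119 118 116 117 119 116 102  74  50  40] [130 129 127 128 129 127 111  81  53  42]
192 [118 114 109 107 110 112 102  79  54  42] [129 125 119 116 120 122 111  86  57  43]
193 [108  94  84  81  88  99  99  83  58  42] [118 104  95  93  99 108 107  91  62  44]
194 [93 72 57 56 67 86 97 89 63 43] [104  87  79  80  85  98 107  97  69  45]
195 [90 63 46 46 60 84 99 92 67 
[... 919 characters left out ...]
 [165 200 209 212 215 216 217 218 214 181] [182 218 225 226 228 229 230 231 226 195]
207 [160 201 217 219 219 220 221 222 218 188] [175 218 230 232 232 232 233 234 230 204]
208 [152 196 216 219 217 214 216 220 217 187] [166 214 229 232 230 227 229 232 230 204]
209 [140 186 214 218 208 193 198 215 216 190] [154 205 227 230 222 211 216 228 229 208]
210 [127 177 212 216 201 178 185 210 216 196] [139 194 225 230 217 194 202 224 229 214]
211 [121 173 212 218 208 192 198 215 219 208] [131 190 225 231 223 210 216 228 232 222]
212 [123 178 214 221 218 214 215 220 222 216] [133 193 227 233 230 227 228 233 234 228]
213 [126 179 214 221 221 221 221 221 220 213] [134 192 226 233 233 232 232 233 232 225]
```

View pics/press2.png

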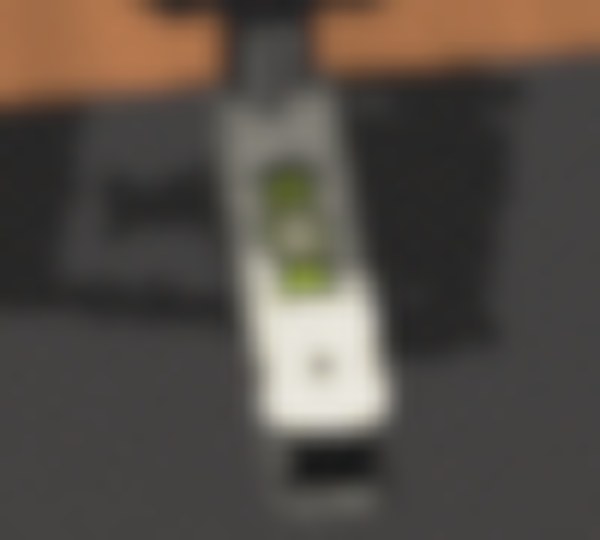

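Under 11.4 N of push the bubble (row 199.1) still sits between its two green ends (195.3 and 202.3, middle 198.8). It is well inside the lines and at rest, so I hand in.

```bash
python3 -c "
from bench import manip
print(manip.current_ft_force(),manip.current_t(),manip.hand_in())"
```

```text
the job is handed in; nothing more can be done
[-4.96306122 -0.13367084 10.50886454] 29.9917 None
```

I handed the job in at about 30 s: the level lies across the middle of the plate, the knob was turned 1.9 rad clockwise, and the arm was still pressing with about 10.5 N, with the bubble measured about 1.5 mm or less off centre (limit 2.5 mm); no verdict came back.

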